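# Refit the cutters of a herb mill on its splined drive hub

## Task

The cutters of the herb mill have been washed: put them back on the mill's splined drive hub. The larger cutter with the eight coarse teeth goes on first, boss up, turned until its wide keyway finds the hub's wide master spline and it slides fully home on the shoulder; then the smaller fine-toothed cutter goes on over it the same way, fully home on the first one. Leave both seated and let go, and leave the cover, basket, seed tray and brush where they are.

Things in the scene. Friction and masses are not known exactly. Their poses are not given: they have to be found in the camera images.
- mill: Herb mill on the table, cover off: white round housing, 200 mm diameter (three clasps stand 10 mm out from it, a spout 25 mm on its front, -x, side), with a shallow open aluminium pan on top: inside diameter 186 mm, floor 62 mm and rim 80 mm above the table. It does not move. Origin on its axis at table height, z up.
- hub (a joint): Angle (rad) of the steel drive hub in the middle of the pan about the upright axis, counterclockwise from above, relative to the mill. At 0 the master spline points along the mill's x axis. The hub is stiff to turn (0.5 N m) and normally stays where it is.
- hub_seat (a point): Centre of the round shoulder (49 mm diameter) of the splined steel hub in the middle of the pan, 74 mm above the table; the first cutter rests on it. Turns with the hub: x axis points along the master spline, z up. The shaft above it: core 30 mm diameter; six splines 60 degrees apart, to 40 mm diameter, from the shoulder to 46 mm above it; five are 6 mm wide, the master is 13 mm.
- hub_key (a point): Dark witness slot in the top end of the master spline, 17.5 mm from the hub's axis and 46 mm above the shoulder.
- hub_top (a point): Centre of the top of the hub, 54 mm above the shoulder, 128 mm above the table. Its last 8 mm are a plain pilot nose without splines, 30 mm diameter, the top 5 mm of it tapering to 21 mm.
- breaker: The larger steel cutter, loose, 0.45 kg: disc 6 mm thick, 112 mm across eight coarse teeth, with a round boss of 55 mm diameter rising 18 mm above it (24 mm in all), to grip it by. Splined through bore, see breaker_mark. Goes on one way only, with 5 degrees of play. Origin at the centre of its underside, x axis towards the wide keyway, z up to the boss. Home: underside on the shoulder.
- breaker_mark (a point): Dark milled witness slot (9 x 5 mm) on top of the larger cutter's disc, in line with its wide keyway: 34.5 mm from its axis, 6 mm above its underside. Bore of both cutters: 32.8 mm diameter between the keyways, 42.6 mm at their bottoms; six keyways 60 degrees apart, five 9 mm wide and one 16 mm (for the master spline).
- fine: The smaller steel cutter, loose on the table, about 0.36 kg: disc 6 mm thick, 92 mm across its sixteen fine teeth, with the same 55 mm boss (24 mm high in all) and the same splined bore as the larger one. Origin at the centre of its underside, x axis towards the wide keyway, z up to the boss. Home: its underside on the larger cutter's boss, 24 mm above the shoulder.
- fine_mark (a point): Dark milled witness slot (9 x 5 mm) on top of the smaller cutter's disc, in line with its wide keyway: 34.5 mm from its axis, 6 mm above its underside.
- cover: The mill's aluminium cover with its feed funnel, loose on the table, 200 mm diameter, 120 mm high; to be left alone. Origin at the centre of its underside.
- basket: Round shallow bamboo basket, 206 mm diameter, 29 mm high, loose; to be left alone. Origin at the centre of its underside.
- boat: Open cardboard tray with a few sunflower seeds, 110 x 75 x 36 mm, loose; to be left alone. Origin at the centre of its underside.
- brush: Cleaning brush, 200 mm long, loose; to be left alone. Origin in its middle at table height.

How it is judged:
On the way, in this order (a step that is already met when the one before it is completed fails the run):
1. the larger cutter is fully home on the hub's shoulder, keyed on the master spline (z of breaker in the frame of hub_seat below 0.003 m and horizontal distance between breaker and hub_seat below 0.004 m and x of breaker_mark in the frame of hub_seat above 0.03 m and angle between breaker's own z axis and vertical below 0.08 rad), for 0.2 s.
2. the smaller cutter is fully home on the larger one, keyed on the master spline (z of fine in the frame of hub_seat below 0.0275 m and horizontal distance between fine and hub_seat below 0.004 m and x of fine_mark in the frame of hub_seat above 0.03 m and angle between fine's own z axis and vertical below 0.08 rad), for 0.2 s.
At the end, for the whole second after the job is handed in: Both cutters are on the drive hub, boss up and level (within 4.5 degrees), keyed on the master spline (witness marks in line with it), centred within 4 mm, at rest: the larger one's underside within 3 mm of the shoulder, the smaller one's within 3.5 mm of the larger one's boss top (all of step 1 and all of step 2 and z of breaker in the frame of hub_seat above -0.003 m and z of fine in the frame of hub_seat above 0.021 m and linear speed of each of breaker, fine below 0.02 m/s); the robot touches nothing.
It fails at once if the cover is pushed away (distance of cover from where it was at the start of the episode above 0.03 m or angle between cover's own z axis and vertical above 0.3 rad).
It fails at once if the basket is pushed away (distance of basket from where it was at the start of the episode above 0.03 m).
It fails at once if the seed tray is pushed away or tipped (distance of boat from where it was at the start of the episode above 0.03 m or angle between boat's own z axis and vertical above 0.3 rad).
It fails at once if the brush is pushed away (distance of brush from where it was at the start of the episode above 0.03 m).
It also fails if it takes over 58 s, if anything falls off the work surface, if the arm or the gripper's body presses on something with over 40 N, if the wrist force passes 120 N, or if a joint passes its speed limit or range.

## Robot

A 7-joint arm with a two-finger parallel gripper is mounted at the origin on the work surface. World frame = base frame: x ahead of the robot, y to its left, z up, the work surface at z = 0. Lengths are in m, angles in rad, forces in N, time in s.
With the tool pointing down it reaches from about 0.4 to 0.85 m from the base axis. Payload 10.4 kg.
Tool frame: the origin (TCP) lies between the finger pads; the fingertips stand 11 mm ahead of it and the grasp point (between the pads) lies 8 mm behind it (r.tcp_to_tips is the distance from the TCP to the fingertips, in m); z points along the fingers, y is the line along which they close (so a half turn about z gives the same grasp; the last joint's range is limited). The gripper opens to 87 mm and grips with 3 to 60 N. Pads are 19 mm wide; open, the fingers measure 117 mm over their backs; the gripper's body (75 mm by 190 mm) begins 51 mm behind the grasp point.
Start: joints at [1.193, 0.332, -0.065, 1.46, 0.022, 1.35, -0.088], TCP at [0.217, -0.586, 0.234] pointing down, gripper open.
Joint ranges: [-2.6, 2.6], [-0.5, 2.12], [-1.47, 1.34], [0.16, 2.42], [-1.27, 4.41], [0.06, 2.06], [-2.6, 2.6]. Speed limits (rad/s): [2.22, 2.22, 2.79, 2.79, 3.14, 3.14, 3.14].

## Interface

Orientations are given as a unit quaternion [x, y, z, w].
In Python, from bench import r gives the robot as it stands. The module is installed in compiled form; this text tells all that it offers.
- The arm moves only by the shell command python3 -m crank 'ROWS' [FORCE]. ROWS is JSON, a list of rows, each an object of numbers: "claw": the closure, from -1 (fully open) to 1 (shut); "dx", "dy", "dz": the shift along the tool's x, y, z each as a share of 3 cm, from -1 to 1; "ax", "ay", "az": the turn, a rotation vector about the tool's x, y, z each as a share of 6 degrees, from -1 to 1. A call has 1 to 8 rows; each row shifts and turns the commanded pose from where the row before left it, along the tool's axes as they then stand; what a row does not reach is not made up. A row lasts 1/12 s, in which the tool goes at most 41.7 mm and 7.16 degrees, less where a joint would pass 70% of its speed; a pose out of reach is approached as far as the arm can. A call with a number of a shift or a turn outside -1 to 1 is refused whole. A call with a gripper value outside its range is refused whole. The fingers move at their own pace and stop on an object; FORCE is the grip in N (left out, the last holds). Time passes only in rows, so rows that do not move let the fingers close. It gives the time, the measured TCP pose, the force, the opening and the grip force at its end, in the units of the state.
- r.read_state(): the state, without advancing time (a new reading comes with each control period).
- r.camera(name): name is "side" or "top" or "wrist"; returns a dict with "color" (480x640x3 uint8, red, green, blue), "mtx" (3x3 intrinsics, pixels), "R" (3x3) and "t" (3): a world point X has camera coordinates R X + t; the wrist camera has in their place "hand_eye" (4x4, takes a point from camera to tool coordinates, whose origin is the TCP and whose axes are the flange's). Camera axes: x right, y down, z forward; pixel columns grow to the right and rows downward; lengths in m; the calibration is good to about 2 mm. A picture is of the moment at which its call begins: read the wrist's pose just before it. There is no depth.
- r.close_job(): hands the job in; it is judged then, once.
The state is a dict: "time": time; "joint_positions": joint angles; "joint_vel": joint speeds; "joint_torque": joint torques, N m; "ee_pos": TCP position; "eef_rot": TCP orientation; "ft_force": force on the tool from outside, world axes, zero at the start; "torque": the same for the moment, N m; "width": finger opening in m; "grip_force": force on a finger pad.
Only numpy, scipy, OpenCV 4.12 (cv2) and the standard library are available. Lean on these libraries where they do the work, as an engineer would, in place of code of your own. Each camera call takes 0.05 s, during which the arm holds its last target. There are 200 camera calls.

## Working session

There is one attempt and no reset: what is moved stays moved. The work goes in short steps, Python scripts to look and compute and a shell command to move; the robot and the scene stay as the last step left them, time stands still between calls to the robot, and variables do not carry over. Pictures are saved under pics/ and viewed, at most 11 in all, crops included, and the job is handed in when it is done.

```bash
mkdir -p pics; python3 - <<'E'
from bench import r
import cv2
s=r.read_state();print(s)
for n in("top","side","wrist"):
    c=r.camera(n);cv2.imwrite(f"pics/{n}0.png",c["color"][:,:,::-1])
    print(n,{k:v.tolist() for k,v in c.items() if k!="color"})
E
```

```text
{'time': 0.0, 'joint_positions': array([ 1.1933894 ,  0.33285581, -0.06470343,  1.46093673,  0.02160838,
        1.3498876 , -0.0885047 ]), 'joint_vel': array([-0.00084864, -0.00053706,  0.00017333, -0.00010101, -0.00175198,
       -0.00011194,  0.00014611]), 'joint_torque': array([ 3.90421492e-04, -6.23262763e+01,  2.45361566e-02, -3.89896345e+01,
       -6.13979925e-02,  3.96926771e-02,  1.47743403e-04]), 'ee_pos': array([ 0.21699848, -0.58572976,  0.23276616]), 'eef_rot': array([ 9.84303117e-01,  1.76484816e-01, -1.57808950e-04, -6.77691847e-04]), 'ft_force': array([ 0.64993989, -0.16593112,  0.13074471]), 'torque': array([ 0.01119622, -0.01349804, -0.03567534]), 'grip_force': 0.0, 'width': 0.0871424617394884}
top {'mtx': [[527.3504103648131, 0.0, 322.2166802772653], [0.0, 527.3504103648131, 233.4172498096721], [0.0, 0.0, 1.0]], 'R': [[0.025134405318305172, -0.9995977396324639, 0.013138515554054002], [-0.9947087100225869, -0.02631675327192269, -0.09930765681671389], [0.09961347235437899, -0.010572956960742301, -0.9949700340747]], 't': [-0.06770141597751426, 0.6148816038660623, 1.3153498477617236]}
side {'mtx': [[489.82183622734965, 0.0, 323.5585911085378], [0.0, 489.82183622734965, 236.65680362493487], [0.0, 0.0, 1.0]], 'R': [[-0.9539671540466151, -0.29984339606797383, -0.006372349223481174], [-0.15505095013062134, 0.511267500056649, -0.8453193161459258], [0.25672138957202884, -0.8054188234826948, -0.5342234054363004]], 't': [0.5727688424784901, 0.20059499441731898, 0.9666819123734647]}
wrist {'mtx': [[387.8546424288219, 0.0, 316.69571279152893], [0.0, 387.8546424288219, 239.3739818311157], [0.0, 0.0, 1.0]], 'hand_eye': [[0.00017156940071421175, -0.9588973261620041, -0.2837532175029875, 0.0780356904193013], [0.9999999021739139, 0.00028020250864975145, -0.00034225533459115754, 0.0014221367961434472], [0.0004076960885858955, -0.28375313102397864, 0.9588972804310095, -0.15145440097500062], [0.0, 0.0, 0.0, 1.0]]}
```

View pics/top0.png

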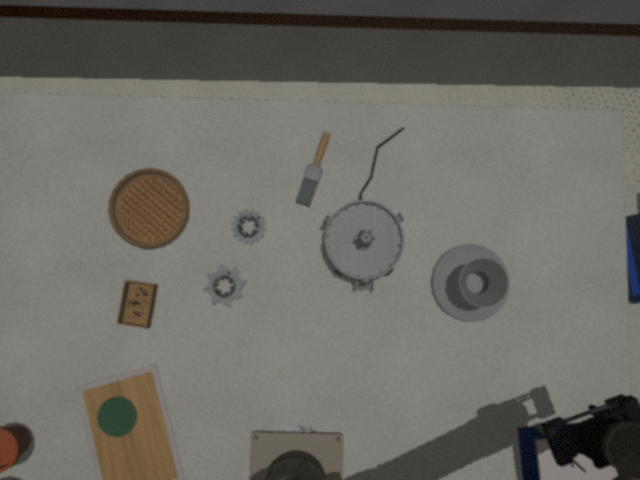

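View pics/side0.png

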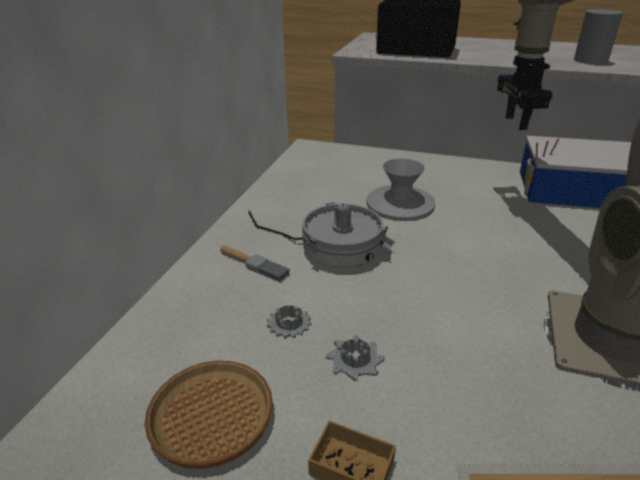

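```bash
cat > h.py <<'E'
from bench import r
import cv2,numpy as np
from scipy.spatial.transform import Rotation as Ro
def wristcam():
    s=r.read_state();c=r.camera("wrist")
    T=np.eye(4);T[:3,:3]=Ro.from_quat(s["eef_rot"]).as_matrix();T[:3,3]=s["ee_pos"]
    M=np.linalg.inv(T@c["hand_eye"]);c["R"]=M[:3,:3];c["t"]=M[:3,3];return c
def ray(c,p):
    d=c["R"].T@np.linalg.solve(c["mtx"],[p[0],p[1],1.]);return -c["R"].T@c["t"],d/np.linalg.norm(d)
def atz(c,p,z):
    o,d=ray(c,p);return o+d*(z-o[2])/d[2]
def tri(obs):
    A=np.zeros((3,3));b=np.zeros(3);L=[]
    for c,p in obs:
        o,d=ray(c,p);P=np.eye(3)-np.outer(d,d);A+=P;b+=P@o;L.append((o,d))
    X=np.linalg.solve(A,b)
    return X,[float(np.linalg.norm((np.eye(3)-np.outer(d,d))@(X-o))) for o,d in L]
def proj(c,X):
    q=c["mtx"]@(c["R"]@np.asarray(X,float)+c["t"]);return q[:2]/q[2]
E
python3 - <<'E'
from h import *
t=r.camera("top");s=r.camera("side")
for n,a,b in[("breaker",(225,285.5),(356,348)),("fine",(249,226.5),(289,314)),("hubtop",(366,238),(343,207)),("cover",(476,282),(404,165))]:
    print(n,tri([(t,a),(s,b)]))
crop=lambda c,x,y,w,h,k:cv2.resize(c["color"][y:y+h,x:x+w,::-1],None,fx=k,fy=k,interpolation=cv2.INTER_CUBIC)
a=crop(t,200,200,100,115,4);b=crop(t,320,195,90,100,4)
im=np.zeros((460,760,3),np.uint8);im[:460,:400]=a;im[:400,400:760]=b
im=cv2.convertScaleAbs(im,alpha=1.6)
cv2.imwrite("pics/c1.png",im)
E
```

```text
breaker (array([0.47684038, 0.1920986 , 0.01738759]), [0.0011023727579160616, 0.001102372757915978])
fine (array([0.6312874 , 0.13747839, 0.01603698]), [0.0004399879827956721, 0.00043998798279600953])
hubtop (array([ 0.59942436, -0.15572481,  0.11790797]), [7.514738169894055e-05, 7.514738169909048e-05])
cover (array([ 0.4987585 , -0.41568129,  0.12989083]), [0.002557335400819936, 0.002557335400819787])
```

View pics/c1.png

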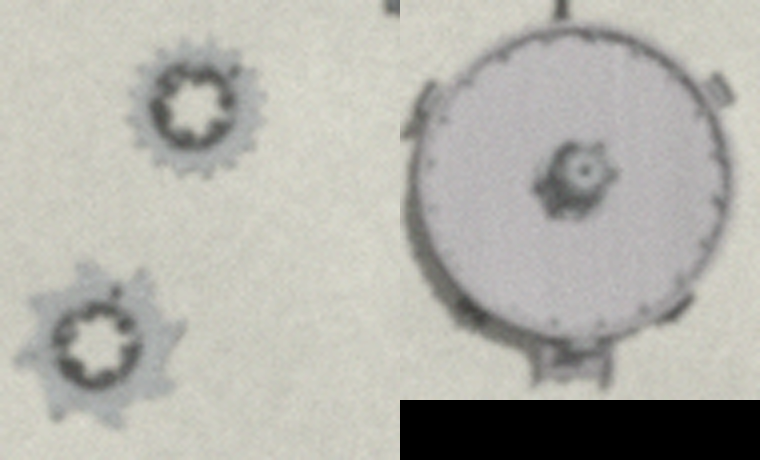

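Crop shows the breaker mark at about (229,273), the fine mark at (259,218), and the hub at about (366,238) in the top picture. Next: move over the mill and look with the wrist camera.

```bash
python3 -m crank '[{"dx":1,"dy":-0.53,"dz":-0.3},{"dx":1,"dy":-0.53,"dz":-0.3},{"dx":1,"dy":-0.53,"dz":-0.3},{"dx":1,"dy":-0.53},{"dx":1,"dy":-0.53},{"dx":1,"dy":-0.53},{"dx":1,"dy":-0.53},{"dx":1,"dy":-0.53}]'; python3 -m crank '[{"dx":1,"dy":-0.53},{"dx":1,"dy":-0.53},{"dx":1,"dy":-0.53},{"dx":1,"dy":-0.53},{"dx":1,"dy":-0.53},{"dx":1,"dy":-0.53},{"dx":1,"dy":-0.53},{"dx":1,"dy":-0.53}]';python3 -m crank '[{"dx":1,"dy":-0.5},{},{}]'
python3 - <<'E'
from h import *
s=r.read_state();print(s["ee_pos"],s["eef_rot"],s["joint_positions"],s["ft_force"])
c=wristcam();np.savez("w1.npz",**c)
print(proj(c,[.5994,-.1557,.128]))
cv2.imwrite("pics/w1.png",c["color"][:,:,::-1])
E
```

```text
[ 0.21709717 -0.58590312  0.23318336] [ 9.84299089e-01  1.76508366e-01 -6.47399772e-05 -3.08461940e-04] [ 1.19338311  0.33251411 -0.06473059  1.46051014  0.02160712  1.34989421
 -0.0884796 ] [-0.68653462 -0.45119937 -0.3280317 ]
[ -530.9177917  -1274.11142973]invalid input at $[0]: expected keys claw, dx, dy, dz, ax, ay, az
invalid input at $[0]: expected keys claw, dx, dy, dz, ax, ay, az
invalid input at $[0]: expected keys claw, dx, dy, dz, ax, ay, az
```

View pics/w1.png

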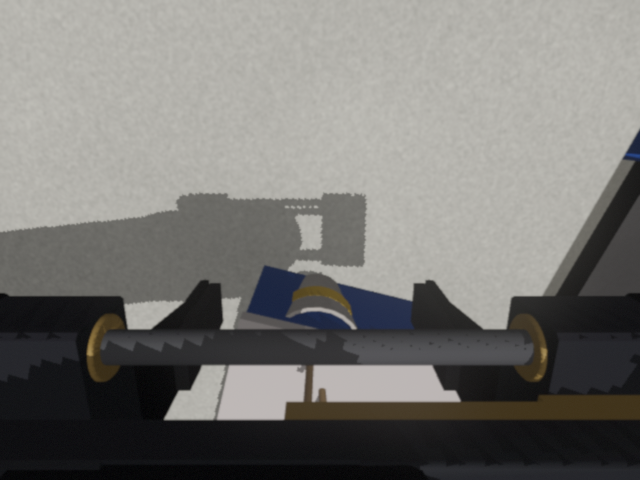

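The wrist view shows only table and shadow, since the move was refused: all seven keys are needed. The gripper hides everything below row ~290, so I'll stop with the hub on the tool's +x side.

```bash
python3 -m crank '[{"claw":-1,"dx":0.97,"dy":-0.6,"dz":-0.3,"ax":0,"ay":0,"az":0},{"claw":-1,"dx":0.97,"dy":-0.6,"dz":-0.3,"ax":0,"ay":0,"az":0},{"claw":-1,"dx":0.97,"dy":-0.6,"dz":-0.3,"ax":0,"ay":0,"az":0},{"claw":-1,"dx":0.97,"dy":-0.6,"dz":-0.3,"ax":0,"ay":0,"az":0},{"claw":-1,"dx":0.97,"dy":-0.6,"dz":0,"ax":0,"ay":0,"az":0},{"claw":-1,"dx":0.97,"dy":-0.6,"dz":0,"ax":0,"ay":0,"az":0},{"claw":-1,"dx":0.97,"dy":-0.6,"dz":0,"ax":0,"ay":0,"az":0},{"claw":-1,"dx":0.97,"dy":-0.6,"dz":0,"ax":0,"ay":0,"az":0}]'; python3 -m crank '[{"claw":-1,"dx":0.97,"dy":-0.6,"dz":0,"ax":0,"ay":0,"az":0},{"claw":-1,"dx":0.97,"dy":-0.6,"dz":0,"ax":0,"ay":0,"az":0},{"claw":-1,"dx":0.97,"dy":-0.6,"dz":0,"ax":0,"ay":0,"az":0},{"claw":-1,"dx":0.97,"dy":-0.6,"dz":0,"ax":0,"ay":0,"az":0},{"claw":-1,"dx":0.97,"dy":-0.6,"dz":0,"ax":0,"ay":0,"az":0},{"claw":-1,"dx":0.97,"dy":-0.6,"dz":0,"ax":0,"ay":0,"az":0},{"claw":-1,"dx":0.97,"dy":-0.6,"dz":0,"ax":0,"ay":0,"az":0},{"claw":-1,"dx":0,"dy":0,"dz":0,"ax":0,"ay":0,"az":0}]'
python3 -m crank '[{"claw":-1,"dx":0,"dy":0,"dz":0,"ax":0,"ay":0,"az":0},{"claw":-1,"dx":0,"dy":0,"dz":0,"ax":0,"ay":0,"az":0}]'
python3 - <<'E'
from h import *
s=r.read_state();print(s["time"],s["ee_pos"],s["eef_rot"],s["joint_positions"],s["ft_force"])
c=wristcam();np.savez("w1.npz",**c)
p=proj(c,[.5994,-.1557,.128]);print(p)
cv2.imwrite("pics/w2.png",c["color"][:,:,::-1])
E
```

```text
time: 0.97
ee_pos: [0.3862, -0.3687, 0.2698]
eef_rot: [0.984, 0.176, 0.0, 0.0]
ft_force: [0.5, -0.7, 0.4]
width: 0.0869
grip_force: 0.0
time: 1.63
ee_pos: [0.536, -0.1738, 0.2695]
eef_rot: [0.983, 0.181, 0.001, -0.001]
ft_force: [0.3, 1.3, -0.2]
width: 0.0869
grip_force: 0.0
time: 1.8
ee_pos: [0.5324, -0.1818, 0.2694]
eef_rot: [0.984, 0.176, -0.0, 0.0]
ft_force: [-0.5, -0.6, 0.4]
width: 0.0869
grip_force: 0.0
1.8 [ 0.53236327 -0.1817925   0.26939336] [ 9.84319262e-01  1.76395854e-01 -2.70149858e-04  1.40720626e-04] [ 0.61608046  0.20674293 -0.42708629  1.55709884  0.0869045   1.39691003
 -1.0342034 ] [-0.48507289 -0.59815175  0.36981649]
[313.23700354 133.23302555]
```

View pics/w2.png

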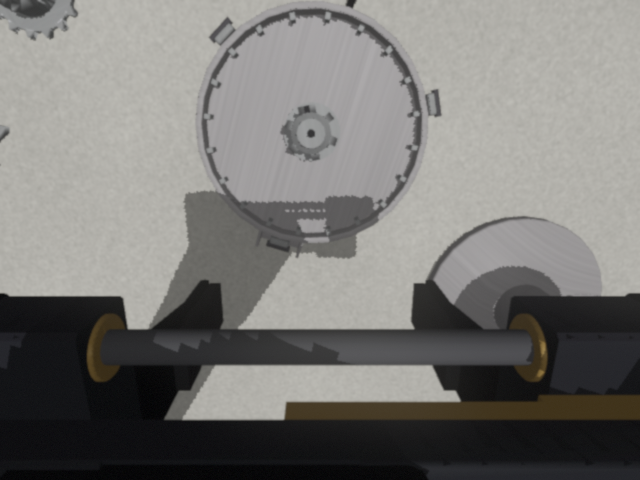

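Picture: hub top centre at (311,133) with a dark spot near (304,108). I'll go 70 mm lower for a sharper second view.

```bash
python3 -m crank '[{"claw":-1,"dx":0,"dy":0,"dz":0.78,"ax":0,"ay":0,"az":0},{"claw":-1,"dx":0,"dy":0,"dz":0.78,"ax":0,"ay":0,"az":0},{"claw":-1,"dx":0,"dy":0,"dz":0.78,"ax":0,"ay":0,"az":0},{"claw":-1,"dx":0,"dy":0,"dz":0,"ax":0,"ay":0,"az":0},{"claw":-1,"dx":0,"dy":0,"dz":0,"ax":0,"ay":0,"az":0}]'
python3 - <<'E'
from h import *
c=wristcam();np.savez("w2.npz",**c)
p=proj(c,[.5994,-.1557,.128]).round().astype(int);print(p)
x,y=max(p[0]-60,0),max(p[1]-45,0);print(x,y)
cv2.imwrite("pics/w3.png",cv2.resize(cv2.convertScaleAbs(c["color"][y:y+100,x:x+120,::-1],alpha=1.3),None,fx=6,fy=6,interpolation=cv2.INTER_CUBIC))
E
```

```text
time: 2.27
ee_pos: [0.5316, -0.1824, 0.1991]
eef_rot: [0.984, 0.176, -0.001, -0.0]
ft_force: [0.2, 1.6, -0.2]
width: 0.0869
grip_force: 0.0
[312 134]
252 89
```

View pics/w3.png

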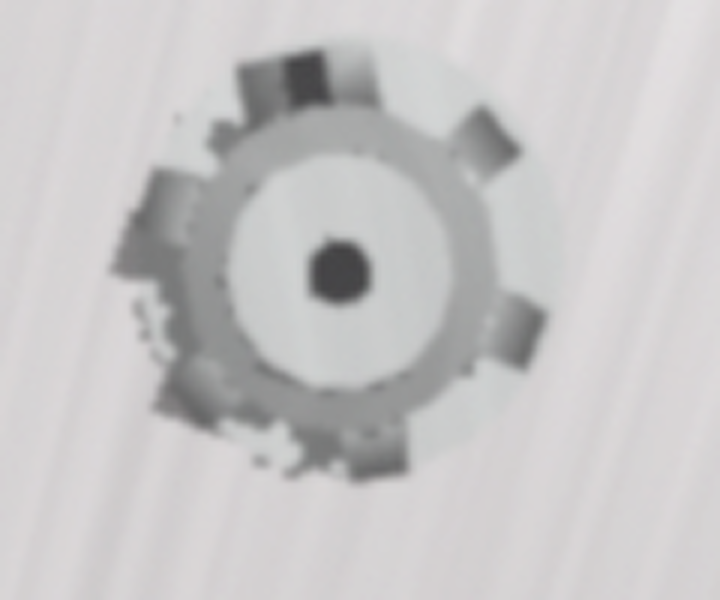

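Crop: hub top centre at crop (340,271), witness slot at (307,80), with the wide master spline at the top.

```bash
python3 - <<'E'
from h import *
a=dict(np.load("w1.npz"));b=dict(np.load("w2.npz"))
u=lambda x,y:(252+(x+.5)/6-.5,89+(y+.5)/6-.5)
t=r.camera("top");s=r.camera("side")
C=u(340,271);print(tri([(a,(311,133)),(b,C)]),tri([(t,(366,238)),(s,(343,207)),(a,(311,133)),(b,C)]))
h=atz(b,C,.128);k=atz(b,u(307,80),.120);print(h,k,np.linalg.norm((k-h)[:2]),np.degrees(np.arctan2(*(k-h)[1::-1])))
for n,c,m in[("breaker",(225,285.5),(229,272.75)),("fine",(249,226.5),(258.75,217.75))]:
    c=atz(t,c,.02);m=atz(t,m,.006);print(n,c,m,np.linalg.norm((m-c)[:2]),np.degrees(np.arctan2(*(m-c)[1::-1])))
E
```

```text
(array([ 0.59948975, -0.15418771,  0.14642527]), [7.016602993240358e-05, 7.016602993246615e-05]) (array([ 0.5989652 , -0.15445028,  0.11886781]), [0.0012399746565253946, 0.00019972504921842013, 0.00043995574981224356, 0.0007034825508825603])
[ 0.5989954  -0.15390646  0.128     ] [ 0.61389077 -0.14505527  0.12      ] 0.01732672990899876 30.719821482952767
breaker [0.47793068 0.19186901 0.02      ] [0.51079988 0.18538991 0.006     ] 0.033501680329982124 -11.151066174625381
fine [0.63042724 0.13683863 0.02      ] [0.65555423 0.11419814 0.006     ] 0.033822433053807596 -42.02019264872077
```

Hub at (0.599, -0.154), master spline at yaw ≈ 30.7°. Moving to view the breaker.

```bash
python3 -m crank '[{"claw":-1,"dx":0.02,"dy":-0.95,"dz":0,"ax":0,"ay":0,"az":0},{"claw":-1,"dx":0.02,"dy":-0.95,"dz":0,"ax":0,"ay":0,"az":0},{"claw":-1,"dx":0.02,"dy":-0.95,"dz":0,"ax":0,"ay":0,"az":0},{"claw":-1,"dx":0.02,"dy":-0.95,"dz":0,"ax":0,"ay":0,"az":0},{"claw":-1,"dx":0.02,"dy":-0.95,"dz":0,"ax":0,"ay":0,"az":0},{"claw":-1,"dx":0.02,"dy":-0.95,"dz":0,"ax":0,"ay":0,"az":0},{"claw":-1,"dx":0.02,"dy":-0.95,"dz":0.33,"ax":0,"ay":0,"az":0},{"claw":-1,"dx":0.02,"dy":-0.95,"dz":0.33,"ax":0,"ay":0,"az":0}]'; python3 -m crank '[{"claw":-1,"dx":0.02,"dy":-0.95,"dz":0.33,"ax":0,"ay":0,"az":0},{"claw":-1,"dx":0.02,"dy":-0.95,"dz":0.33,"ax":0,"ay":0,"az":0},{"claw":-1,"dx":0.02,"dy":-0.95,"dz":0.33,"ax":0,"ay":0,"az":0},{"claw":-1,"dx":0.02,"dy":-0.95,"dz":0.33,"ax":0,"ay":0,"az":0},{"claw":-1,"dx":0.02,"dy":-0.95,"dz":0.33,"ax":0,"ay":0,"az":0},{"claw":-1,"dx":0,"dy":0,"dz":0,"ax":0,"ay":0,"az":0},{"claw":-1,"dx":0,"dy":0,"dz":0,"ax":0,"ay":0,"az":0},{"claw":-1,"dx":0,"dy":0,"dz":0,"ax":0,"ay":0,"az":0}]'
python3 - <<'E'
from h import *
s=r.read_state();print(s["joint_positions"],s["ft_force"],s["ee_pos"])
c=wristcam();np.savez("w3.npz",**c)
print(proj(c,[.478,.192,.024]),proj(c,[.63,.137,.024]))
cv2.imwrite("pics/w4.png",cv2.resize(cv2.convertScaleAbs(c["color"][:300,:,::-1],alpha=1.3),None,fx=1.25,fy=1.25))
E
```

```text
time: 3.08
ee_pos: [0.4586, 0.0354, 0.1813]
eef_rot: [0.984, 0.176, 0.002, 0.001]
ft_force: [-0.9, 0.4, 0.5]
width: 0.0869
grip_force: 0.0
time: 3.75
ee_pos: [0.4122, 0.1685, 0.1311]
eef_rot: [0.984, 0.176, 0.001, 0.0]
ft_force: [-0.5, -0.7, -0.3]
width: 0.0871
grip_force: 0.0
[ 0.25093449  0.07796953 -0.75645995  2.00856812  0.06196074  1.07556899
 -1.74965959] [-0.48028653 -0.67856517 -0.28050234] [0.41223227 0.16848143 0.13106136]
[315.72566675 138.12350738] [503.34183296 -91.28927583]
```

View pics/w4.png

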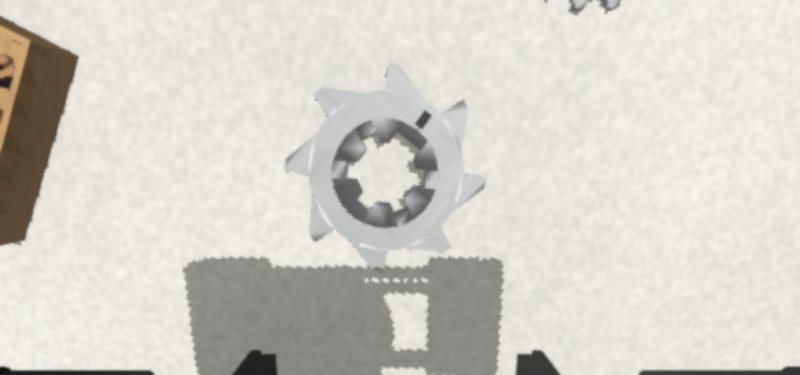

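Picture: boss ring centre at (385,172) and mark at (424,119) in the 1.25× view; the seed tray is at the left edge, clear of the gripper.

```bash
python3 - <<'E'
from h import *
b=dict(np.load("w3.npz"));t=r.camera("top");s=r.camera("side")
u=lambda x,y:((x+.5)/1.25-.5,(y+.5)/1.25-.5)
print(tri([(b,u(385,172)),(t,(224.7,285.8)),(s,(356,347))]))
c=atz(b,u(385,172),.023);d=atz(b,u(386.5,170),.006);m=atz(b,u(424,119),.006)
for q in(c,d):print(q,np.linalg.norm((m-q)[:2]),np.degrees(np.arctan2(*(m-q)[1::-1])))
# automatic check: outer disc root + boss circle by Hough on gray
g=cv2.cvtColor(b["color"],cv2.COLOR_RGB2GRAY)[40:230,200:420]
for R in((36,50),(52,70)):
    h=cv2.HoughCircles(cv2.resize(g,None,fx=2,fy=2),cv2.HOUGH_GRADIENT,1,200,param1=80,param2=15,minRadius=2*R[0],maxRadius=2*R[1])
    if h is not None:x,y,q=h[0,0];print("hough",x/2-.25+200,y/2-.25+40,q/2)
st=r.read_state();T=Ro.from_quat(st["eef_rot"]).as_matrix()
print("tool delta (cm-units/3)",T.T@(np.array([c[0],c[1],.021])-st["ee_pos"])/.03)
E
```

```text
(array([0.47636312, 0.19436762, 0.02159232]), [0.002532028129754127, 0.002164226443759824, 0.0011484570413192116])
[0.4765767 0.1968802 0.023    ] 0.034031056346452065 -17.179946364977972
[0.47727405 0.19663993 0.006     ] 0.033293865627088186 -17.139368538569887
hough 308.0 138.0 43.4
hough 293.5 155.5 64.75
tool delta (cm-units/3) [ 2.34441145 -0.16698172  3.65813867]
```

```bash
python3 -m crank '[{"claw":-1,"dx":0.78,"dy":-0.06,"dz":0,"ax":0,"ay":0,"az":0},{"claw":-1,"dx":0.78,"dy":-0.06,"dz":0,"ax":0,"ay":0,"az":0},{"claw":-1,"dx":0.78,"dy":-0.05,"dz":0.4,"ax":0,"ay":0,"az":0},{"claw":-1,"dx":0,"dy":0,"dz":0.9,"ax":0,"ay":0,"az":0},{"claw":-1,"dx":0,"dy":0,"dz":0.9,"ax":0,"ay":0,"az":0},{"claw":-1,"dx":0,"dy":0,"dz":0.8,"ax":0,"ay":0,"az":0},{"claw":-1,"dx":0,"dy":0,"dz":0.65,"ax":0,"ay":0,"az":0},{"claw":-1,"dx":0,"dy":0,"dz":0,"ax":0,"ay":0,"az":0}]'
python3 -m crank '[{"claw":-1,"dx":0,"dy":0,"dz":0,"ax":0,"ay":0,"az":0},{"claw":1,"dx":0,"dy":0,"dz":0,"ax":0,"ay":0,"az":0},{"claw":1,"dx":0,"dy":0,"dz":0,"ax":0,"ay":0,"az":0},{"claw":1,"dx":0,"dy":0,"dz":0,"ax":0,"ay":0,"az":0},{"claw":1,"dx":0,"dy":0,"dz":0,"ax":0,"ay":0,"az":0},{"claw":1,"dx":0,"dy":0,"dz":0,"ax":0,"ay":0,"az":0},{"claw":1,"dx":0,"dy":0,"dz":0,"ax":0,"ay":0,"az":0},{"claw":1,"dx":0,"dy":0,"dz":0,"ax":0,"ay":0,"az":0}]' 30
```

```text
time: 4.57
ee_pos: [0.4754, 0.197, 0.0187]
eef_rot: [0.984, 0.176, -0.001, 0.0]
ft_force: [-1.3, -0.2, 0.2]
width: 0.0868
grip_force: 0.0
time: 5.23
ee_pos: [0.4754, 0.198, 0.0207]
eef_rot: [0.984, 0.176, 0.0, 0.0]
ft_force: [-0.4, -0.2, 1.3]
width: 0.0539
grip_force: 30.0
```

```bash
python3 -m crank '[{"claw":1,"dx":0,"dy":0,"dz":-0.6,"ax":0,"ay":0,"az":0},{"claw":1,"dx":0,"dy":0,"dz":-0.8,"ax":0,"ay":0,"az":-1},{"claw":1,"dx":0,"dy":0,"dz":-0.8,"ax":0,"ay":0,"az":-1},{"claw":1,"dx":0,"dy":0,"dz":-0.8,"ax":0,"ay":0,"az":-1},{"claw":1,"dx":0,"dy":0,"dz":-0.8,"ax":0,"ay":0,"az":-1},{"claw":1,"dx":0,"dy":0,"dz":-0.8,"ax":0,"ay":0,"az":-1},{"claw":1,"dx":0,"dy":0,"dz":-0.8,"ax":0,"ay":0,"az":-1},{"claw":1,"dx":0,"dy":0,"dz":-0.8,"ax":0,"ay":0,"az":-1}]'
python3 -m crank '[{"claw":1,"dx":0,"dy":0,"dz":0,"ax":0,"ay":0,"az":-1},{"claw":1,"dx":0,"dy":0,"dz":0,"ax":0,"ay":0,"az":0},{"claw":1,"dx":-0.81,"dy":0.54,"dz":0,"ax":0,"ay":0,"az":0},{"claw":1,"dx":-0.81,"dy":0.54,"dz":0,"ax":0,"ay":0,"az":0},{"claw":1,"dx":-0.81,"dy":0.54,"dz":0,"ax":0,"ay":0,"az":0},{"claw":1,"dx":-0.81,"dy":0.54,"dz":0,"ax":0,"ay":0,"az":0},{"claw":1,"dx":-0.81,"dy":0.54,"dz":0,"ax":0,"ay":0,"az":0},{"claw":1,"dx":-0.81,"dy":0.54,"dz":0,"ax":0,"ay":0,"az":0}]'
python3 -m crank '[{"claw":1,"dx":-0.81,"dy":0.54,"dz":0,"ax":0,"ay":0,"az":0},{"claw":1,"dx":-0.81,"dy":0.54,"dz":0,"ax":0,"ay":0,"az":0},{"claw":1,"dx":-0.81,"dy":0.54,"dz":0,"ax":0,"ay":0,"az":0},{"claw":1,"dx":-0.81,"dy":0.54,"dz":0,"ax":0,"ay":0,"az":0},{"claw":1,"dx":-0.81,"dy":0.54,"dz":0,"ax":0,"ay":0,"az":0},{"claw":1,"dx":-0.81,"dy":0.54,"dz":0,"ax":0,"ay":0,"az":0},{"claw":1,"dx":-0.81,"dy":0.54,"dz":0,"ax":0,"ay":0,"az":0},{"claw":1,"dx":-0.81,"dy":0.54,"dz":0,"ax":0,"ay":0,"az":0}]'
python3 -m crank '[{"claw":1,"dx":-0.81,"dy":0.54,"dz":0,"ax":0,"ay":0,"az":0},{"claw":1,"dx":0,"dy":0,"dz":0,"ax":0,"ay":0,"az":0},{"claw":1,"dx":0,"dy":0,"dz":0,"ax":0,"ay":0,"az":0},{"claw":1,"dx":0,"dy":0,"dz":0,"ax":0,"ay":0,"az":0}]'
python3 - <<'E'
from h import *
s=r.read_state();print(s["joint_positions"],s["ft_force"],s["ee_pos"])
c=wristcam();np.savez("w4.npz",**c)
print(proj(c,[.599,-.154,.128]))
cv2.imwrite("pics/w5.png",cv2.resize(cv2.convertScaleAbs(c["color"][:360,160:480,::-1],alpha=1.3),None,fx=1.66667,fy=1.666667,interpolation=cv2.INTER_CUBIC))
E
```

```text
time: 5.9
ee_pos: [0.4747, 0.1977, 0.2071]
eef_rot: [0.854, 0.52, -0.001, -0.0]
ft_force: [1.6, -0.3, -5.4]
width: 0.0536
grip_force: 30.0
time: 6.57
ee_pos: [0.511, 0.025, 0.2052]
eef_rot: [0.829, 0.56, -0.001, -0.001]
ft_force: [0.7, -0.0, -4.0]
width: 0.0541
grip_force: 30.0
time: 7.23
ee_pos: [0.5597, -0.2032, 0.2048]
eef_rot: [0.829, 0.56, -0.001, -0.001]
ft_force: [0.0, 0.9, -3.0]
width: 0.0541
grip_force: 30.0
time: 7.57
ee_pos: [0.5659, -0.2296, 0.2051]
eef_rot: [0.828, 0.561, -0.0, -0.001]
ft_force: [-0.4, -0.1, -3.9]
width: 0.0539
grip_force: 30.0
[ 0.79096972  0.38439301 -0.61532843  1.51187078  0.22429309  1.31939824
 -0.22660607] [-0.35460781 -0.06485959 -3.90031812] [ 0.56592879 -0.22963135  0.2050599 ]
[320.04597876 114.49868745]
```

View pics/w5.png

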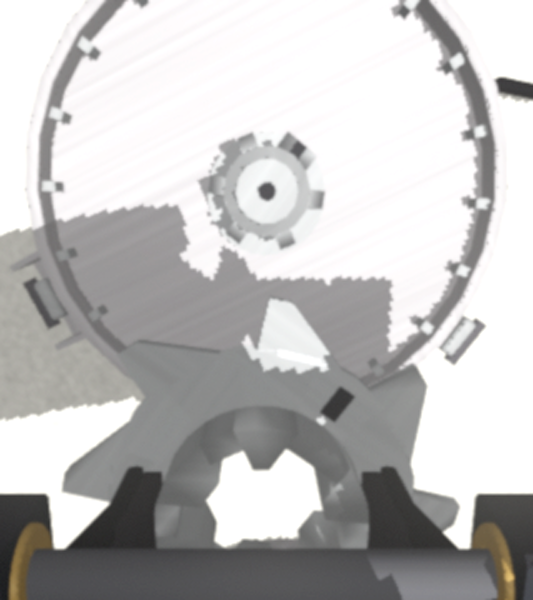

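Picture: hub centre at (266,190), slot at (298,149), cutter mark at (338,404), boss top edge at (262,405) in the crop.

```bash
python3 - <<'E'
from h import *
b=dict(np.load("w4.npz"));s=r.read_state();T=Ro.from_quat(s["eef_rot"]).as_matrix();p=s["ee_pos"]
k=5/3;u=lambda x,y:(160+(x+.5)/k-.5,(y+.5)/k-.5)
h=atz(b,u(266.5,190),.128);q=atz(b,u(298.5,149),.12);m=atz(b,u(338,404),p[2]-.0147);e=atz(b,u(262,405),p[2]+.0033)
tl=lambda X:T.T@(X-p)
print("hub",h,"keyyaw",np.degrees(np.arctan2(*(q-h)[1::-1])),np.linalg.norm((q-h)[:2]))
print("mark tool",tl(m),"edge tool",tl(e))
for off in(0,.0007,.002):
    c=p+T@[off,0,0];v=m-c;print(off,np.degrees(np.arctan2(v[1],v[0])),np.linalg.norm(v[:2]))
print("delta hub tool units",tl(h)/.03,"yaw",np.degrees(np.arctan2(T[1,0],T[0,0])))
E
```

```text
hub [ 0.59895739 -0.15358119  0.128     ] keyyaw 29.296674441401922 0.017443897979905795
mark tool [0.02603702 0.02150912 0.01467385] edge tool [ 0.03125424  0.00117395 -0.00328492]
0 28.785709591604235 0.03376092929212837
0.0007 28.017586387091956 0.03322389382473753
0.002 26.523796443410827 0.032243134164573216
delta hub tool units [2.74091288 0.09012715 2.58549622] yaw 68.3006426635334
```

```bash
python3 -m crank '[{"claw":1,"dx":0.7,"dy":0.03,"dz":0,"ax":0,"ay":0,"az":0},{"claw":1,"dx":0.7,"dy":0.03,"dz":0,"ax":0,"ay":0,"az":0},{"claw":1,"dx":0.7,"dy":0.03,"dz":0,"ax":0,"ay":0,"az":0},{"claw":1,"dx":0.64,"dy":0,"dz":0.5,"ax":0,"ay":0,"az":0},{"claw":1,"dx":0,"dy":0,"dz":0.6,"ax":0,"ay":0,"az":0},{"claw":1,"dx":0,"dy":0,"dz":0.5,"ax":0,"ay":0,"az":0},{"claw":1,"dx":0,"dy":0,"dz":0,"ax":0,"ay":0,"az":0},{"claw":1,"dx":0,"dy":0,"dz":0,"ax":0,"ay":0,"az":0}]'
python3 -m crank '[{"claw":1,"dx":0,"dy":0,"dz":0.2,"ax":0,"ay":0,"az":0},{"claw":1,"dx":0,"dy":0,"dz":0.1,"ax":0,"ay":0,"az":0},{"claw":1,"dx":0,"dy":0,"dz":0,"ax":0,"ay":0,"az":0},{"claw":1,"dx":0,"dy":0,"dz":0,"ax":0,"ay":0,"az":0}]'
```

```text
time: 8.28
ee_pos: [0.5988, -0.1541, 0.1581]
eef_rot: [0.827, 0.562, -0.001, -0.001]
ft_force: [0.0, -0.3, -4.2]
width: 0.054
grip_force: 30.0
time: 8.62
ee_pos: [0.5995, -0.1552, 0.1499]
eef_rot: [0.828, 0.561, 0.0, 0.0]
ft_force: [0.1, -0.4, -4.8]
width: 0.0543
grip_force: 30.0
```

```bash
python3 -m crank '[{"claw":1,"dx":0.04,"dy":-0.03,"dz":0.1,"ax":0,"ay":0,"az":0},{"claw":1,"dx":0,"dy":0,"dz":0.1,"ax":0,"ay":0,"az":0},{"claw":1,"dx":0,"dy":0,"dz":0,"ax":0,"ay":0,"az":0},{"claw":1,"dx":0,"dy":0,"dz":0,"ax":0,"ay":0,"az":0}]'
python3 -m crank '[{"claw":1,"dx":0,"dy":0,"dz":0.1,"ax":0,"ay":0,"az":0},{"claw":1,"dx":0,"dy":0,"dz":0,"ax":0,"ay":0,"az":0},{"claw":1,"dx":0,"dy":0,"dz":0.1,"ax":0,"ay":0,"az":0},{"claw":1,"dx":0,"dy":0,"dz":0,"ax":0,"ay":0,"az":0},{"claw":1,"dx":0,"dy":0,"dz":0,"ax":0,"ay":0,"az":0}]'
```

```text
time: 8.95
ee_pos: [0.5988, -0.1535, 0.1433]
eef_rot: [0.827, 0.562, -0.0, -0.0]
ft_force: [-0.8, 0.2, -4.5]
width: 0.054
grip_force: 30.0
time: 9.37
ee_pos: [0.5988, -0.1535, 0.1372]
eef_rot: [0.827, 0.562, -0.0, -0.0]
ft_force: [-0.5, 1.5, -5.5]
width: 0.0542
grip_force: 30.0
```

No contact force and already below the spline tops, so the cutter has keyed. Continuing down.

```bash
python3 -m crank '[{"claw":1,"dx":0,"dy":0,"dz":0.15,"ax":0,"ay":0,"az":0},{"claw":1,"dx":0,"dy":0,"dz":0.15,"ax":0,"ay":0,"az":0},{"claw":1,"dx":0,"dy":0,"dz":0.15,"ax":0,"ay":0,"az":0},{"claw":1,"dx":0,"dy":0,"dz":0,"ax":0,"ay":0,"az":0},{"claw":1,"dx":0,"dy":0,"dz":0,"ax":0,"ay":0,"az":0}]'
python3 -m crank '[{"claw":1,"dx":0,"dy":0,"dz":0.2,"ax":0,"ay":0,"az":0},{"claw":1,"dx":0,"dy":0,"dz":0.2,"ax":0,"ay":0,"az":0},{"claw":1,"dx":0,"dy":0,"dz":0.2,"ax":0,"ay":0,"az":0},{"claw":1,"dx":0,"dy":0,"dz":0.15,"ax":0,"ay":0,"az":0},{"claw":1,"dx":0,"dy":0,"dz":0.1,"ax":0,"ay":0,"az":0},{"claw":1,"dx":0,"dy":0,"dz":0,"ax":0,"ay":0,"az":0},{"claw":1,"dx":0,"dy":0,"dz":0,"ax":0,"ay":0,"az":0}]'
```

```text
time: 9.78
ee_pos: [0.5987, -0.1535, 0.1234]
eef_rot: [0.827, 0.562, -0.0, -0.0]
ft_force: [-1.0, 1.4, -5.7]
width: 0.054
grip_force: 30.0
time: 10.37
ee_pos: [0.5987, -0.1536, 0.098]
eef_rot: [0.827, 0.562, -0.0, -0.0]
ft_force: [-1.4, 3.3, -5.9]
width: 0.054
grip_force: 30.0
```

```bash
python3 -m crank '[{"claw":1,"dx":0,"dy":0,"dz":0.1,"ax":0,"ay":0,"az":0},{"claw":1,"dx":0,"dy":0,"dz":0,"ax":0,"ay":0,"az":0},{"claw":1,"dx":0,"dy":0,"dz":0,"ax":0,"ay":0,"az":0}]'
python3 -m crank '[{"claw":-1,"dx":0,"dy":0,"dz":0,"ax":0,"ay":0,"az":0},{"claw":-1,"dx":0,"dy":0,"dz":0,"ax":0,"ay":0,"az":0},{"claw":-1,"dx":0,"dy":0,"dz":0,"ax":0,"ay":0,"az":0},{"claw":-1,"dx":0,"dy":0,"dz":0,"ax":0,"ay":0,"az":0},{"claw":-1,"dx":0,"dy":0,"dz":0,"ax":0,"ay":0,"az":0},{"claw":-1,"dx":0,"dy":0,"dz":0,"ax":0,"ay":0,"az":0}]'
python3 -m crank '[{"claw":-1,"dx":0,"dy":0,"dz":-0.7,"ax":0,"ay":0,"az":0},{"claw":-1,"dx":0,"dy":0,"dz":-0.7,"ax":0,"ay":0,"az":0},{"claw":-1,"dx":0,"dy":0,"dz":-0.7,"ax":0,"ay":0,"az":0},{"claw":-1,"dx":-0.7,"dy":0,"dz":-0.7,"ax":0,"ay":0,"az":0},{"claw":-1,"dx":-0.7,"dy":0,"dz":-0.7,"ax":0,"ay":0,"az":0},{"claw":-1,"dx":-0.7,"dy":0,"dz":0,"ax":0,"ay":0,"az":0},{"claw":-1,"dx":-0.7,"dy":0,"dz":0,"ax":0,"ay":0,"az":0},{"claw":-1,"dx":0,"dy":0,"dz":0,"ax":0,"ay":0,"az":0}]'
python3 -m crank '[{"claw":-1,"dx":0,"dy":0,"dz":0,"ax":0,"ay":0,"az":0},{"claw":-1,"dx":0,"dy":0,"dz":0,"ax":0,"ay":0,"az":0}]'
python3 - <<'E'
from h import *
c=wristcam();np.savez("w5.npz",**c)
s=r.camera("side");np.savez("s5.npz",**s)
a=c["color"][:240,200:440,::-1];b=s["color"][180:280,290:400,::-1]
im=np.zeros((480,800,3),np.uint8)
im[:,:480]=cv2.resize(cv2.convertScaleAbs(a,alpha=1.1),(480,480),interpolation=cv2.INTER_CUBIC);im[:290,480:799]=cv2.resize(b,(319,290),interpolation=cv2.INTER_CUBIC)
cv2.imwrite("pics/w6.png",im)
# expected pixel of breaker mark if home
d=np.radians(29.5);print(proj(c,[.599+.0345*np.cos(d),-.1536+.0345*np.sin(d),.08])*1-[200,0])
E
```

```text
time: 10.62
ee_pos: [0.5989, -0.1534, 0.0955]
eef_rot: [0.827, 0.562, 0.0, -0.0]
ft_force: [-1.0, 3.0, -6.8]
width: 0.0537
grip_force: 30.0
time: 11.12
ee_pos: [0.5993, -0.1539, 0.0959]
eef_rot: [0.828, 0.561, 0.0, 0.0]
ft_force: [1.1, 0.0, 0.1]
width: 0.0838
grip_force: 0.0
time: 11.78
ee_pos: [0.5662, -0.2372, 0.2009]
eef_rot: [0.829, 0.559, -0.001, 0.001]
ft_force: [-0.6, -1.7, -0.4]
width: 0.0869
grip_force: 0.0
time: 11.95
ee_pos: [0.5682, -0.231, 0.2006]
eef_rot: [0.827, 0.562, 0.0, -0.0]
ft_force: [0.2, -0.4, -0.4]
width: 0.0868
grip_force: 0.0
[148.71187489  71.36347177]
```

View pics/w6.png

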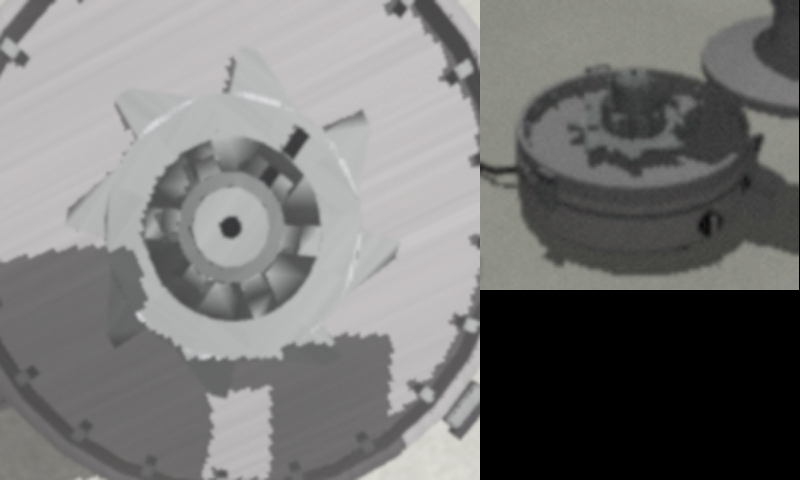

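Picture: the breaker's mark at (149,70) of the crop, against (149,71) expected for home, so it is keyed and seated. Now the fine cutter.

```bash
python3 -m crank '[{"claw":-1,"dx":0.92,"dy":-0.39,"dz":0,"ax":0,"ay":0,"az":0},{"claw":-1,"dx":0.92,"dy":-0.39,"dz":0,"ax":0,"ay":0,"az":0},{"claw":-1,"dx":0.92,"dy":-0.39,"dz":0,"ax":0,"ay":0,"az":0},{"claw":-1,"dx":0.92,"dy":-0.39,"dz":0,"ax":0,"ay":0,"az":0},{"claw":-1,"dx":0.92,"dy":-0.39,"dz":0,"ax":0,"ay":0,"az":0},{"claw":-1,"dx":0.92,"dy":-0.39,"dz":0,"ax":0,"ay":0,"az":0},{"claw":-1,"dx":0.92,"dy":-0.39,"dz":0,"ax":0,"ay":0,"az":0},{"claw":-1,"dx":0.92,"dy":-0.39,"dz":0,"ax":0,"ay":0,"az":0}]'
python3 -m crank '[{"claw":-1,"dx":0.92,"dy":-0.39,"dz":0,"ax":0,"ay":0,"az":0},{"claw":-1,"dx":0.92,"dy":-0.39,"dz":0,"ax":0,"ay":0,"az":0},{"claw":-1,"dx":0.92,"dy":-0.39,"dz":0,"ax":0,"ay":0,"az":0},{"claw":-1,"dx":0.92,"dy":-0.39,"dz":0,"ax":0,"ay":0,"az":0},{"claw":-1,"dx":0,"dy":0,"dz":0.23,"ax":0,"ay":0,"az":1},{"claw":-1,"dx":0,"dy":0,"dz":0.23,"ax":0,"ay":0,"az":1},{"claw":-1,"dx":0,"dy":0,"dz":0.23,"ax":0,"ay":0,"az":1},{"claw":-1,"dx":0,"dy":0,"dz":0.23,"ax":0,"ay":0,"az":1}]'
python3 -m crank '[{"claw":-1,"dx":0,"dy":0,"dz":0.23,"ax":0,"ay":0,"az":1},{"claw":-1,"dx":0,"dy":0,"dz":0.23,"ax":0,"ay":0,"az":1},{"claw":-1,"dx":0,"dy":0,"dz":0.23,"ax":0,"ay":0,"az":1},{"claw":-1,"dx":0,"dy":0,"dz":0.23,"ax":0,"ay":0,"az":1},{"claw":-1,"dx":0,"dy":0,"dz":0.23,"ax":0,"ay":0,"az":1},{"claw":-1,"dx":0,"dy":0,"dz":0.23,"ax":0,"ay":0,"az":1},{"claw":-1,"dx":0,"dy":0,"dz":0,"ax":0,"ay":0,"az":0},{"claw":-1,"dx":0,"dy":0,"dz":0,"ax":0,"ay":0,"az":0}]'
python3 -m crank '[{"claw":-1,"dx":0,"dy":0,"dz":0,"ax":0,"ay":0,"az":0},{"claw":-1,"dx":0,"dy":0,"dz":0,"ax":0,"ay":0,"az":0}]'
python3 - <<'E'
from h import *
s=r.read_state();print(s["joint_positions"])
c=wristcam();np.savez("w6.npz",**c)
p=proj(c,[.6304,.1368,.024]);print(p)
g=cv2.cvtColor(c["color"],cv2.COLOR_RGB2GRAY)[:290]
x0,y0=int(p[0])-80,max(int(p[1])-75,0);print(x0,y0)
cv2.imwrite("pics/w7.png",cv2.resize(cv2.convertScaleAbs(c["color"][y0:y0+150,x0:x0+160,::-1],alpha=1.2),None,fx=4,fy=4,interpolation=cv2.INTER_CUBIC))
h=cv2.HoughCircles(cv2.resize(g[y0:y0+150,x0:x0+160],None,fx=2,fy=2),cv2.HOUGH_GRADIENT,1,200,param1=80,param2=15,minRadius=76,maxRadius=96)
x,y,q=h[0,0];print("hough",x/2-.25+x0,y/2-.25+y0,q/2)
E
```

```text
time: 12.72
ee_pos: [0.5623, 0.0106, 0.2007]
eef_rot: [0.827, 0.562, 0.0, 0.0]
ft_force: [0.7, 0.6, 0.4]
width: 0.0869
grip_force: 0.0
time: 13.38
ee_pos: [0.5595, 0.1293, 0.1726]
eef_rot: [0.927, 0.376, 0.0, -0.0]
ft_force: [-0.0, 0.5, 0.2]
width: 0.087
grip_force: 0.0
time: 14.05
ee_pos: [0.5594, 0.1288, 0.1315]
eef_rot: [0.997, 0.075, -0.0, 0.0]
ft_force: [0.0, 0.4, 0.2]
width: 0.0869
grip_force: 0.0
time: 14.22
ee_pos: [0.56, 0.1284, 0.1321]
eef_rot: [0.997, 0.074, 0.0, -0.0]
ft_force: [1.0, 0.4, -0.3]
width: 0.0873
grip_force: 0.0
[ 0.19878009  0.36408536 -0.60810608  1.6968893   0.22485215  1.15037991
 -1.89327801]
[318.02090705 136.73385279]
238 61
hough 311.0 134.5 43.0
```

View pics/w7.png

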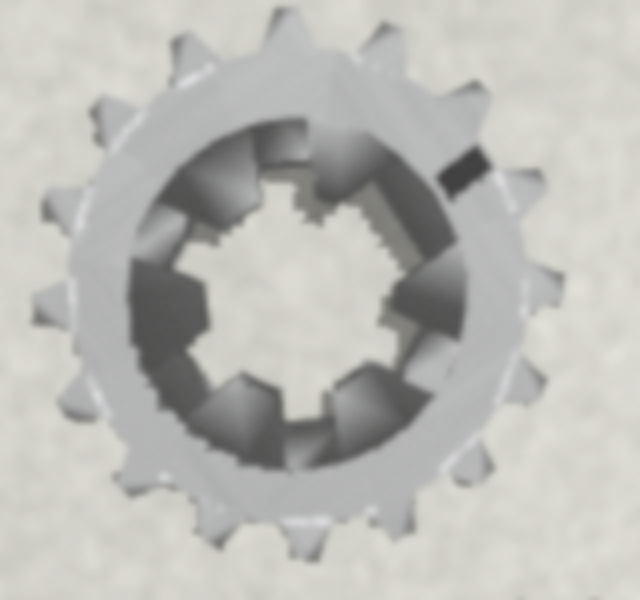

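Picture: fine cutter boss ring centre at crop (298,294), mark at (465,173).

```bash
python3 - <<'E'
from h import *
b=dict(np.load("w6.npz"));t=r.camera("top");sd=r.camera("side")
c1=(311.6,134.3)
print(tri([(b,c1),(t,(249,226.5)),(sd,(289,314))]))
m=atz(b,(353.9,103.9),.006)
s=r.read_state();T=Ro.from_quat(s["eef_rot"]).as_matrix()
for q in(atz(b,c1,.023),atz(b,(312.1,131.9),.006)):
    print(q,np.linalg.norm((m-q)[:2]),np.degrees(np.arctan2(*(m-q)[1::-1])),T.T@(np.array([q[0],q[1],.0207])-s["ee_pos"])/.03)
print(np.degrees(np.arctan2(T[1,0],T[0,0])))
E
```

```text
(array([0.63101043, 0.13912745, 0.01711997]), [0.0020715464770985578, 0.0019161155741521227, 0.0003369902257753353])
[0.63126578 0.14113945 0.023     ] 0.03448868219030858 -47.11480613573521 [ 2.41265704 -0.08682928  3.70720276]
[0.63248801 0.1411924  0.006     ] 0.033708587816145844 -48.69846706809863 [ 2.45321987 -0.08263244  3.70722352]
8.38785412948156
```

```bash
python3 -m crank '[{"claw":-1,"dx":0.8,"dy":-0.03,"dz":0,"ax":0,"ay":0,"az":0},{"claw":-1,"dx":0.8,"dy":-0.03,"dz":0,"ax":0,"ay":0,"az":0},{"claw":-1,"dx":0.82,"dy":-0.03,"dz":0.4,"ax":0,"ay":0,"az":0},{"claw":-1,"dx":0,"dy":0,"dz":0.9,"ax":0,"ay":0,"az":0},{"claw":-1,"dx":0,"dy":0,"dz":0.9,"ax":0,"ay":0,"az":0},{"claw":-1,"dx":0,"dy":0,"dz":0.8,"ax":0,"ay":0,"az":0},{"claw":-1,"dx":0,"dy":0,"dz":0.67,"ax":0,"ay":0,"az":0},{"claw":-1,"dx":0,"dy":0,"dz":0,"ax":0,"ay":0,"az":0}]'
python3 -m crank '[{"claw":-1,"dx":0,"dy":0,"dz":0,"ax":0,"ay":0,"az":0},{"claw":1,"dx":0,"dy":0,"dz":0,"ax":0,"ay":0,"az":0},{"claw":1,"dx":0,"dy":0,"dz":0,"ax":0,"ay":0,"az":0},{"claw":1,"dx":0,"dy":0,"dz":0,"ax":0,"ay":0,"az":0},{"claw":1,"dx":0,"dy":0,"dz":0,"ax":0,"ay":0,"az":0},{"claw":1,"dx":0,"dy":0,"dz":0,"ax":0,"ay":0,"az":0},{"claw":1,"dx":0,"dy":0,"dz":0,"ax":0,"ay":0,"az":0},{"claw":1,"dx":0,"dy":0,"dz":0,"ax":0,"ay":0,"az":0}]' 30
```

```text
time: 15.03
ee_pos: [0.6304, 0.1406, 0.0183]
eef_rot: [0.997, 0.073, -0.001, 0.0]
ft_force: [0.5, -0.4, 0.7]
width: 0.087
grip_force: 0.0
time: 15.7
ee_pos: [0.6313, 0.1415, 0.0218]
eef_rot: [0.997, 0.073, 0.0, -0.0]
ft_force: [-0.2, 0.1, 2.3]
width: 0.054
grip_force: 30.0
```

```bash
python3 -m crank '[{"claw":1,"dx":0,"dy":0,"dz":-0.6,"ax":0,"ay":0,"az":0},{"claw":1,"dx":0,"dy":0,"dz":-0.7,"ax":0,"ay":0,"az":-1},{"claw":1,"dx":0,"dy":0,"dz":-0.7,"ax":0,"ay":0,"az":-1},{"claw":1,"dx":0,"dy":0,"dz":-0.7,"ax":0,"ay":0,"az":-1},{"claw":1,"dx":0,"dy":0,"dz":-0.7,"ax":0,"ay":0,"az":-1},{"claw":1,"dx":0,"dy":0,"dz":-0.7,"ax":0,"ay":0,"az":-1},{"claw":1,"dx":0,"dy":0,"dz":-0.7,"ax":0,"ay":0,"az":-1},{"claw":1,"dx":0,"dy":0,"dz":-0.7,"ax":0,"ay":0,"az":-1}]'
python3 -m crank '[{"claw":1,"dx":0,"dy":0,"dz":-0.4,"ax":0,"ay":0,"az":-1},{"claw":1,"dx":0,"dy":0,"dz":0,"ax":0,"ay":0,"az":-1},{"claw":1,"dx":0,"dy":0,"dz":0,"ax":0,"ay":0,"az":-1},{"claw":1,"dx":0,"dy":0,"dz":0,"ax":0,"ay":0,"az":-1},{"claw":1,"dx":0,"dy":0,"dz":0,"ax":0,"ay":0,"az":-1},{"claw":1,"dx":0,"dy":0,"dz":0,"ax":0,"ay":0,"az":-0.9},{"claw":1,"dx":0,"dy":0,"dz":0,"ax":0,"ay":0,"az":0},{"claw":1,"dx":-0.9,"dy":-0.03,"dz":0,"ax":0,"ay":0,"az":0}]'
python3 -m crank '[{"claw":1,"dx":-0.9,"dy":-0.03,"dz":0,"ax":0,"ay":0,"az":0},{"claw":1,"dx":-0.9,"dy":-0.03,"dz":0,"ax":0,"ay":0,"az":0},{"claw":1,"dx":-0.9,"dy":-0.03,"dz":0,"ax":0,"ay":0,"az":0},{"claw":1,"dx":-0.9,"dy":-0.03,"dz":0,"ax":0,"ay":0,"az":0},{"claw":1,"dx":-0.9,"dy":-0.03,"dz":0,"ax":0,"ay":0,"az":0},{"claw":1,"dx":-0.9,"dy":-0.03,"dz":0,"ax":0,"ay":0,"az":0},{"claw":1,"dx":-0.9,"dy":-0.03,"dz":0,"ax":0,"ay":0,"az":0},{"claw":1,"dx":-0.9,"dy":-0.03,"dz":0,"ax":0,"ay":0,"az":0}]'
python3 -m crank '[{"claw":1,"dx":-0.9,"dy":-0.03,"dz":0,"ax":0,"ay":0,"az":0},{"claw":1,"dx":-0.9,"dy":-0.03,"dz":0,"ax":0,"ay":0,"az":0},{"claw":1,"dx":0,"dy":0,"dz":0,"ax":0,"ay":0,"az":0},{"claw":1,"dx":0,"dy":0,"dz":0,"ax":0,"ay":0,"az":0},{"claw":1,"dx":0,"dy":0,"dz":0,"ax":0,"ay":0,"az":0}]'
python3 - <<'E'
from h import *
s=r.read_state();T=Ro.from_quat(s["eef_rot"]).as_matrix();print(np.degrees(np.arctan2(T[1,0],T[0,0])),s["joint_positions"])
print(T.T@(np.array([.599,-.1536,.152])-s["ee_pos"])/.03)
c=wristcam();p=s["ee_pos"]
g=cv2.cvtColor(c["color"],cv2.COLOR_RGB2GRAY)
for yaw in(22,26,30,34,38):
    a=np.radians(yaw);q=proj(c,[p[0]+.0345*np.cos(a),p[1]+.0345*np.sin(a),p[2]-.0155]);print(yaw,q,g[int(q[1]+.5),int(q[0]+.5)])
y0,x0=int(q[1])-25,int(q[0])-40
for v in(20,35,50):
    n,l,st,ce=cv2.connectedComponentsWithStats((g[y0:y0+60,x0:x0+80]<v).astype(np.uint8));print(v,[(k[4],(e+[x0,y0]).round(1)) for k,e in zip(st[1:],ce[1:]) if k[4]>20])
E
```

```text
time: 16.37
ee_pos: [0.6308, 0.1408, 0.1868]
eef_rot: [0.904, 0.428, -0.001, 0.0]
ft_force: [0.8, -0.1, -2.6]
width: 0.0541
grip_force: 30.0
time: 17.03
ee_pos: [0.627, 0.1202, 0.1981]
eef_rot: [0.731, 0.682, 0.001, -0.002]
ft_force: [-0.2, 1.5, -3.1]
width: 0.0542
grip_force: 30.0
time: 17.7
ee_pos: [0.6045, -0.102, 0.1982]
eef_rot: [0.734, 0.679, -0.0, -0.0]
ft_force: [0.0, -0.3, -3.2]
width: 0.0538
grip_force: 30.0
time: 18.12
ee_pos: [0.5991, -0.1536, 0.1982]
eef_rot: [0.734, 0.68, 0.0, -0.0]
ft_force: [0.6, 0.1, -3.0]
width: 0.0539
grip_force: 30.0
85.62322757405016 [ 0.77611547  0.45105892 -0.79418479  1.49420209  0.32503752  1.33315717
 -0.12112509]
[-1.71616028e-04 -3.12613253e-03  1.54074062e+00]
22 [382.76704251 264.59982674] 106
26 [380.48148012 260.22735904] 42
30 [377.85294435 256.00220871] 42
34 [374.89209467 251.94834052] 104
38 [371.61174864 248.08915655] 107
20 []
35 []
50 [(np.int32(145), array([377.5, 258.5]))]
```

The mark reads about 28° in the hand, as the breaker's did. Descending.

```bash
python3 -m crank '[{"claw":1,"dx":0,"dy":0,"dz":0.5,"ax":0,"ay":0,"az":-0.1},{"claw":1,"dx":0,"dy":0,"dz":0.5,"ax":0,"ay":0,"az":0},{"claw":1,"dx":0,"dy":0,"dz":0.4,"ax":0,"ay":0,"az":0},{"claw":1,"dx":0,"dy":0,"dz":0.1,"ax":0,"ay":0,"az":0},{"claw":1,"dx":0,"dy":0,"dz":0.1,"ax":0,"ay":0,"az":0},{"claw":1,"dx":0,"dy":0,"dz":0.1,"ax":0,"ay":0,"az":0},{"claw":1,"dx":0,"dy":0,"dz":0,"ax":0,"ay":0,"az":0},{"claw":1,"dx":0,"dy":0,"dz":0,"ax":0,"ay":0,"az":0}]'
python3 -m crank '[{"claw":1,"dx":0,"dy":0,"dz":0.1,"ax":0,"ay":0,"az":0},{"claw":1,"dx":0,"dy":0,"dz":0,"ax":0,"ay":0,"az":0},{"claw":1,"dx":0,"dy":0,"dz":0.1,"ax":0,"ay":0,"az":0},{"claw":1,"dx":0,"dy":0,"dz":0,"ax":0,"ay":0,"az":0},{"claw":1,"dx":0,"dy":0,"dz":0,"ax":0,"ay":0,"az":0}]'
```

```text
time: 18.83
ee_pos: [0.5996, -0.1542, 0.148]
eef_rot: [0.729, 0.684, 0.0, 0.0]
ft_force: [-0.5, -0.7, -2.3]
width: 0.054
grip_force: 30.0
time: 19.25
ee_pos: [0.599, -0.1533, 0.1409]
eef_rot: [0.729, 0.684, 0.0, -0.001]
ft_force: [-1.2, 4.3, -3.9]
width: 0.0537
grip_force: 30.0
```

```bash
python3 -m crank '[{"claw":1,"dx":0,"dy":0,"dz":0.1,"ax":0,"ay":0,"az":0},{"claw":1,"dx":0,"dy":0,"dz":0,"ax":0,"ay":0,"az":0},{"claw":1,"dx":0,"dy":0,"dz":0.1,"ax":0,"ay":0,"az":0},{"claw":1,"dx":0,"dy":0,"dz":0,"ax":0,"ay":0,"az":0},{"claw":1,"dx":0,"dy":0,"dz":0,"ax":0,"ay":0,"az":0}]'
```

```text
time: 19.67
ee_pos: [0.5989, -0.1532, 0.1349]
eef_rot: [0.729, 0.684, 0.0, -0.001]
ft_force: [-1.6, 5.3, -3.5]
width: 0.0541
grip_force: 30.0
```

```bash
python3 -m crank '[{"claw":1,"dx":0.03,"dy":0,"dz":0.1,"ax":0,"ay":0,"az":0},{"claw":1,"dx":0,"dy":0,"dz":0.15,"ax":0,"ay":0,"az":0},{"claw":1,"dx":0,"dy":0,"dz":0.1,"ax":0,"ay":0,"az":0},{"claw":1,"dx":0,"dy":0,"dz":0.08,"ax":0,"ay":0,"az":0},{"claw":1,"dx":0,"dy":0,"dz":0,"ax":0,"ay":0,"az":0},{"claw":1,"dx":0,"dy":0,"dz":0,"ax":0,"ay":0,"az":0}]'
```

```text
time: 20.17
ee_pos: [0.5988, -0.1529, 0.1217]
eef_rot: [0.729, 0.684, -0.0, -0.001]
ft_force: [-1.5, 5.3, -6.1]
width: 0.054
grip_force: 30.0
```

Lower the last ~2 mm, release, rise, and check numerically.

```bash
python3 -m crank '[{"claw":1,"dx":0,"dy":0,"dz":0.07,"ax":0,"ay":0,"az":0},{"claw":1,"dx":0,"dy":0,"dz":0,"ax":0,"ay":0,"az":0},{"claw":1,"dx":0,"dy":0,"dz":0,"ax":0,"ay":0,"az":0}]'
python3 -m crank '[{"claw":-1,"dx":0,"dy":0,"dz":0,"ax":0,"ay":0,"az":0},{"claw":-1,"dx":0,"dy":0,"dz":0,"ax":0,"ay":0,"az":0},{"claw":-1,"dx":0,"dy":0,"dz":0,"ax":0,"ay":0,"az":0},{"claw":-1,"dx":0,"dy":0,"dz":0,"ax":0,"ay":0,"az":0},{"claw":-1,"dx":0,"dy":0,"dz":0,"ax":0,"ay":0,"az":0},{"claw":-1,"dx":0,"dy":0,"dz":0,"ax":0,"ay":0,"az":0}]'
python3 -m crank '[{"claw":-1,"dx":0,"dy":0,"dz":-0.7,"ax":0,"ay":0,"az":0},{"claw":-1,"dx":0,"dy":0,"dz":-0.7,"ax":0,"ay":0,"az":0},{"claw":-1,"dx":0,"dy":0,"dz":-0.7,"ax":0,"ay":0,"az":0},{"claw":-1,"dx":-0.7,"dy":0,"dz":-0.7,"ax":0,"ay":0,"az":0},{"claw":-1,"dx":-0.7,"dy":0,"dz":-0.2,"ax":0,"ay":0,"az":0},{"claw":-1,"dx":-0.7,"dy":0,"dz":0,"ax":0,"ay":0,"az":0},{"claw":-1,"dx":-0.5,"dy":0,"dz":0,"ax":0,"ay":0,"az":0},{"claw":-1,"dx":0,"dy":0,"dz":0,"ax":0,"ay":0,"az":0}]'
python3 -m crank '[{"claw":-1,"dx":0,"dy":0,"dz":0,"ax":0,"ay":0,"az":0},{"claw":-1,"dx":0,"dy":0,"dz":0,"ax":0,"ay":0,"az":0},{"claw":-1,"dx":0,"dy":0,"dz":0,"ax":0,"ay":0,"az":0}]'
python3 - <<'E'
from h import *
c=wristcam();np.savez("w8.npz",**c);g=cv2.cvtColor(c["color"],cv2.COLOR_RGB2GRAY)
for z in(.104,.106,.110,.128):
    a=np.radians(29.5);print(z,proj(c,[.599+.0345*np.cos(a),-.1536+.0345*np.sin(a),z]))
q=proj(c,[.599+.0345*np.cos(a),-.1536+.0345*np.sin(a),.104]);x0,y0=int(q[0])-25,max(int(q[1])-25,0)
for v in(50,60,75,90):
    n,l,st,ce=cv2.connectedComponentsWithStats((g[y0:y0+50,x0:x0+50]<v).astype(np.uint8));print(v,[(int(k[4]),(e+[x0,y0]).round(1)) for k,e in zip(st[1:],ce[1:]) if k[4]>20])
cv2.imwrite("pics/w8.png",c["color"][:,:,::-1])
im=cv2.resize(c["color"][:240,200:440,::-1],(720,720))[:600]
cv2.imwrite("pics/w9.png",im)
E
```

```text
time: 20.42
ee_pos: [0.599, -0.1528, 0.1201]
eef_rot: [0.729, 0.684, -0.0, -0.001]
ft_force: [-2.7, 5.7, -3.2]
width: 0.054
grip_force: 30.0
time: 20.92
ee_pos: [0.5995, -0.1537, 0.1207]
eef_rot: [0.73, 0.684, 0.0, 0.0]
ft_force: [-0.2, 1.2, -0.6]
width: 0.0837
grip_force: 0.0
time: 21.58
ee_pos: [0.5934, -0.2357, 0.2099]
eef_rot: [0.731, 0.682, -0.001, 0.0]
ft_force: [-0.7, -1.6, -0.0]
width: 0.087
grip_force: 0.0
time: 21.83
ee_pos: [0.5946, -0.2295, 0.2103]
eef_rot: [0.729, 0.685, 0.0, -0.0]
ft_force: [0.1, -0.1, 1.1]
width: 0.087
grip_force: 0.0
0.104 [361.60975561  94.52570087]
0.106 [361.96643699  94.28116704]
0.11 [362.69717013  93.78019059]
0.128 [366.30219647  91.30865453]
50 []
60 [(49, array([360.2,  93.5])), (26, array([339.6, 109. ]))]
75 [(76, array([360.4,  93.4])), (81, array([342.7, 108.3]))]
90 [(90, array([360.5,  93.3])), (356, array([345.9, 103.5]))]
```

View pics/w9.png

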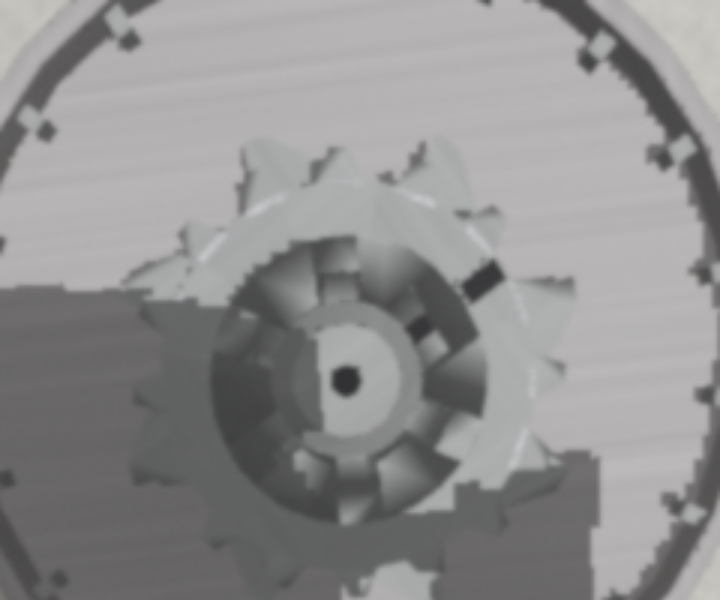

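The last picture shows the fine cutter on the hub. Its mark is at (360,93) in the full image against (362,94.5) expected for home, in line with the hub's slot. Handing in.

```bash
python3 -c "
from bench import r
print(r.close_job())"
```

```text
the job is handed in; nothing more can be done
None
```

Both cutters are keyed on the hub's master spline and released, and by the camera and height checks both are fully home; I handed the job in at about 22 s, but it returned no verdict.

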